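Change over the colour cassettes in the push-push docks

TASK

Change over the colour cassettes on the decorating bench: slide the full green cassette under the cover of the empty dock and push it right in until the push-push catch holds it, and push the spent orange cassette in its dock so that the catch lets go and pops it out. Let go of both, leave the orange one standing popped out in its dock, and do not disturb the other things on the bench.

Things in the scene. Friction and masses are not known exactly. Their poses are not given: they have to be found in the camera images.
- fresh_grip (a point): Point to grasp on the green cassette's black fin: 46 mm above the bench, 53 mm toward -x from the cassette's middle. The fin is 36 long (x) x 14 thick (y), from the top of the flat box (20 mm high) up to 62 mm high, 4 to 40 mm behind the front face. Axes as the cassette's.
- fresh_center (a point): Green-framed colour-pan cassette, loose, flat box 150 long (x) x 62 wide (y) x 20 high, 0.2-0.3 kg, flat on the bench, six coloured pans on top, black upright grip fin on top at its front (-x) end. This point: centre of the flat box, 10 mm above its underside. Held by the catch it lies 15 mm inside the dock's mouth (front face 60 mm outside).
- spent_grip (a point): Point to grasp on the orange cassette's black fin: 46 mm above the bench, 53 mm toward -x from the cassette's middle. The fin is 36 long (x) x 14 thick (y), from the top of the flat box (20 mm high) up to 62 mm high, 4 to 40 mm behind the front face. Axes as the cassette's.
- spent_center (a point): Orange-framed cassette, same shape and size as the green one, its six pans all white (empty); it starts in its dock, held in. This point: centre of the flat box, 10 mm above its underside: 15 mm inside the mouth while held in, 15 mm outside the mouth once popped out.
- dock_free: Fixed dock, empty at first: white cover with blue stripe, 125 deep x 88 wide x 44 high. Origin: middle of the mouth at bench level; +x points in: cassettes go in along +x, far end first, fin outside. Channel without floor, 66 wide, 26 high under the cover, with flared cheeks reaching 22 mm out before the mouth. A sprung pusher inside meets the cassette's far end.
- dock_spent: Fixed dock, orange cassette in it: white cover with blue stripe, 125 deep x 88 wide x 44 high. Origin: middle of the mouth at bench level; +x points in: cassettes go in along +x, far end first, fin outside. Channel without floor, 66 wide, 26 high under the cover, with flared cheeks reaching 22 mm out before the mouth. A sprung pusher inside meets the cassette's far end.
- pusher_free (a joint): Pusher in the empty dock, travel along +x in m: 0 out (face 60 mm inside mouth, spring 5 N), 0.030 held, 0.0386 end stop (8 N; 10-20 N with friction). Only pushes, does not grip. Push it (by the cassette) to the end stop, past 0.037, and let go: from out, it backs to 0.030 and is held; pushed again, it comes out, within about 1 s. A shorter push changes nothing. Starts at 0.
- pusher_spent (a joint): Pusher in the orange's dock, travel along +x in m: 0 out (face 60 mm inside mouth, spring 5 N), 0.030 held, 0.0386 end stop (8 N; 10-20 N with friction). Only pushes, does not grip. Push it (by the cassette) to the end stop, past 0.037, and let go: when held, it then springs out to 0 with the cassette, within about 1 s; pushed again, it is held again. A shorter push changes nothing. Starts at 0.030.
- brush_jar: Bystander, loose: blue ceramic jar 72 diameter, 100 high, with brushes to 205 high. Origin: centre of its underside.
- glaze_bottle: Bystander, loose: white bottle with orange cap, 60 diameter, 150 high. Origin: centre of its underside.
- figurine: Bystander, loose: green glazed ceramic tree, 68 diameter, 95 high. Origin: centre of its underside.
Things that resemble listed ones, but are neither listed nor needed, are in the scene too. What is shaped like the dock_spent but pink or yellow is not meant. Several things look just like the part that bears spent_grip: the one meant starts nearest to the robot's base.

How it is judged:
At the end, for the whole second after the job is handed in: Empty dock: pusher held (0.027 to 0.033), green centre 5-21 mm inside the mouth, within 6 mm of mid-channel. Other dock: pusher out (under 0.004), orange centre 9-45 mm outside the mouth, within 8 mm of mid-channel. Both flat on the bench, centres 4-16 mm high (value of joint pusher_free between 0.027 and 0.033 m and x of fresh_center in the frame of dock_free between 0.005 and 0.021 m and y of fresh_center in the frame of dock_free between -0.006 and 0.006 m and z of fresh_center in the frame of dock_free between 0.004 and 0.016 m and value of joint pusher_spent below 0.004 m and x of spent_center in the frame of dock_spent between -0.045 and -0.009 m and y of spent_center in the frame of dock_spent between -0.008 and 0.008 m and z of spent_center in the frame of dock_spent between 0.004 and 0.016 m); the robot touches nothing.
It fails at once if the brush jar is shifted by more than 30 mm or tipped over (distance of brush_jar from where it was at the start of the episode above 0.03 m or angle between brush_jar's own z axis and vertical above 0.5 rad).
It fails at once if the glaze bottle is shifted by more than 30 mm or tipped over (distance of glaze_bottle from where it was at the start of the episode above 0.03 m or angle between glaze_bottle's own z axis and vertical above 0.5 rad).
It fails at once if the figurine is shifted by more than 30 mm or tipped over (distance of figurine from where it was at the start of the episode above 0.03 m or angle between figurine's own z axis and vertical above 0.5 rad).
It also fails if it takes over 64 s, if anything falls off the work surface, if the arm or the gripper's body presses on something with over 40 N, if the wrist force passes 120 N, or if a joint passes its speed limit or range.

ROBOT

A 7-joint arm with a two-finger parallel gripper is mounted at the origin on the work surface. World frame = base frame: x ahead of the robot, y to its left, z up, the work surface at z = 0. Lengths are in m, angles in rad, forces in N, time in s.
With the tool pointing down it reaches from about 0.4 to 0.85 m from the base axis. Payload 10.4 kg.
Tool frame: the origin (TCP) lies midway between the tips of the shut fingers; the grasp point (between the pads) lies 19 mm behind it; z points along the fingers, y is the line along which they close (so a half turn about z gives the same grasp; the last joint's range is limited). The gripper opens to 87 mm and grips with 3 to 60 N. Pads are 19 mm wide; open, the fingers measure 117 mm over their backs; the gripper's body (75 mm by 190 mm) begins 51 mm behind the grasp point.
Start: joints at [1.119, 0.332, -0.065, 1.46, 0.022, 1.35, -0.088], TCP at [0.26, -0.568, 0.223] pointing down, gripper open.
Joint ranges: [-2.6, 2.6], [-0.5, 2.12], [-1.47, 1.34], [0.16, 2.42], [-1.27, 4.41], [0.06, 2.06], [-2.6, 2.6]. Speed limits (rad/s): [2.22, 2.22, 2.79, 2.79, 3.14, 3.14, 3.14].

INTERFACE

Orientations are given as a unit quaternion [x, y, z, w].
In Python, from bench import r gives the robot as it stands.
- The arm moves only by the tool carry_out, never from a script. Its argument "steps" is a list that holds one entry, the list of rows, each a list of 6 numbers: the shift along the tool's x, y, z in cm, then the turn, a rotation vector about the tool's x, y, z in rad. In form: [[[dx, dy, dz, wx, wy, wz], ...]]. A call has 1 to 20 rows; each row is the pose to reach, as a shift and turn from the pose commanded when the call began, along the tool's axes at that moment; what a row does not reach only later rows make up. A row lasts 1/12 s, in which the tool goes at most 41.7 mm and 7.16 degrees, less where a joint would pass 70% of its speed; a pose out of reach is approached as far as the arm can. A call with a gripper value outside its range is refused whole. "hand" is the closure, from -1 (fully open) to 1 (shut), set as the call begins (left out, the last holds). The fingers move at their own pace and stop on an object; "squeeze" is the grip in N (left out, the last holds). Time passes only in rows, so rows that repeat a pose let the fingers close. It gives the time, the measured TCP pose, the force, the opening and the grip force at its end, in the units of the state.
- r.read_state(): the state, without advancing time (a new reading comes with each control period).
- r.camera(name): name is "scene" or "side" or "wrist"; returns the picture (400x640x3 uint8, red, green, blue); there is no depth.
- r.camera_params(name): a dict with "fx", "fy", "cx", "cy" (pixels), "view" (4x4, takes a point from world to camera coordinates). Camera axes: x right, y up, looking along -z (the intrinsics and any distortion apply to the point x, -y, -z); pixel columns grow to the right and rows downward; lengths in m; the calibration is good to about 2 mm. A picture is of the moment at which its call begins: read the wrist's pose just before it. camera_params takes no time and is no camera call; for the wrist camera it gives the pose at the moment of the call.
- r.close_job(): hands the job in; it is judged then, once.
The state is a dict: "time": time; "joint_positions": joint angles; "joint_vel": joint speeds; "joint_torque": joint torques, N m; "ee_pos": TCP position; "eef_rot": TCP orientation; "ft_force": force on the tool from outside, world axes, zero at the start; "torque": the same for the moment, N m; "width": finger opening in m; "grip_force": force on a finger pad.
Only numpy, scipy, OpenCV 4.12 (cv2) and the standard library are available. Lean on these libraries where they do the work, as an engineer would, in place of code of your own. Each camera call takes 0.05 s, during which the arm holds its last target. There are 200 camera calls.

## Working session

There is one attempt and no reset: what is moved stays moved. The work goes in short steps, Python scripts to look and compute and a tool call to move; the robot and the scene stay as the last step left them, time stands still between calls to the robot, and variables do not carry over. Pictures are saved under pics/ and viewed, at most 10 in all, crops included, and the job is handed in when it is done.

Besides the shell and the picture viewer there is one more tool, called after "Request:" as name([rows], argument=value, ...), one row to a line, values as JSON. carry_out: Moves the arm, as the interface text tells. Its arguments: {"type":"object","properties":{"steps":{"type":"array","items":{"type":"array","items":{"type":"array","items":{"type":"number"}}}},"hand":{"type":"number"},"squeeze":{"type":"number"}},"required":["steps"]}

```bash
mkdir -p pics; python3 - <<'E'
from bench import r
import cv2,numpy as np
for n in ["scene","side"]:
    im=r.camera(n); cv2.imwrite(f"pics/{n}0.png",im[...,::-1])
    p=r.camera_params(n); print(n,{k:np.round(np.array(v),3).tolist() for k,v in p.items()})
s=r.read_state(); print(s['time'],s['ee_pos'],s['eef_rot'],s['width'])
E
```

```text
scene {'fx': 510.227, 'fy': 510.227, 'cx': 319.17, 'cy': 201.128, 'view': [[-0.771, 0.637, -0.016, 0.475], [-0.388, -0.449, 0.805, 0.145], [0.505, 0.627, 0.593, -1.51], [0.0, 0.0, 0.0, 1.0]]}
side {'fx': 413.551, 'fy': 413.551, 'cx': 315.327, 'cy': 204.137, 'view': [[-0.92, -0.392, 0.006, 0.47], [0.228, -0.523, 0.821, -0.215], [-0.319, 0.757, 0.57, -1.012], [0.0, 0.0, 0.0, 1.0]]}
0.1 [ 0.2597097  -0.56808501  0.22183159] [ 9.77105403e-01  2.12754759e-01 -1.67375649e-04 -6.45200224e-04] 0.08685216572750612
```

View pics/scene0.png

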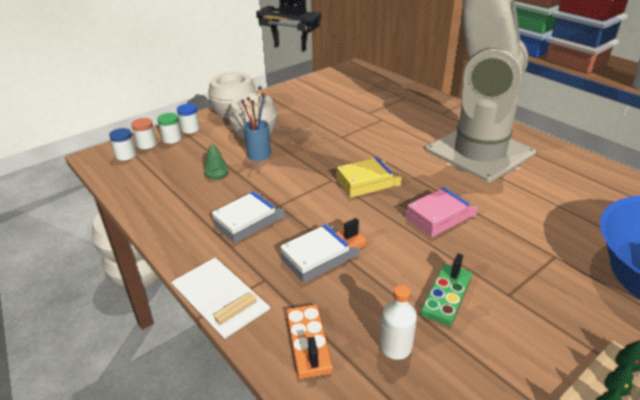

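View pics/side0.png

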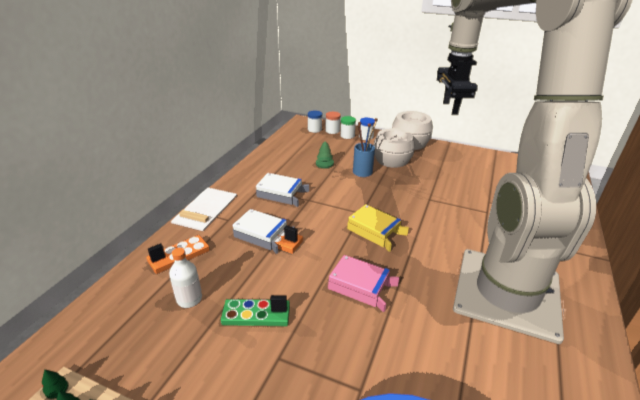

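The scene picture shows the orange cassette's dock at (320,250) and the empty dock at (247,215). The green cassette is at (447,293) with its fin at (457,266), and a loose orange look-alike sits at (310,340). The bottle is at (398,325), the jar at (257,140) and the figurine at (214,162). The side view agrees, with the docks at (265,230) and (280,188), green at (255,310), and the mouths on the robot's side at the blue stripe.

```bash
cat > h.py <<'E'
import cv2,numpy as np
from bench import r
def cast(p,uv,z):
    uv=np.atleast_2d(uv).astype(float); V=np.array(p['view']); R,t=V[:3,:3],V[:3,3]
    d=np.c_[(uv[:,0]-p['cx'])/p['fx'],-(uv[:,1]-p['cy'])/p['fy'],-np.ones(len(uv))]@R
    o=-R.T@t
    return (o+d*((z-o[2])/d[:,2])[:,None])
def blob(mask,box):
    m=np.zeros_like(mask); x0,y0,x1,y1=box; m[y0:y1,x0:x1]=mask[y0:y1,x0:x1]
    c=max(cv2.findContours(m,cv2.RETR_EXTERNAL,cv2.CHAIN_APPROX_NONE)[0],key=cv2.contourArea)
    return cv2.convexHull(c)[:,0]
def rect(pts):
    (c,s,a)=cv2.minAreaRect((pts[:,:2]*1000).astype(np.float32)); b=cv2.boxPoints((c,s,a))
    return np.round(c,1),np.round(s,1),round(a,1)
E
python3 - <<'E'
from h import *
B={'scene':dict(spent=(270,215,365,285),free=(205,185,288,242),green=(415,255,480,330)),
   'side':dict(spent=(225,200,303,255),free=(248,168,312,208),green=(215,285,300,332))}
for n in B:
    im=cv2.cvtColor(cv2.imread(f'pics/{n}0.png'),cv2.COLOR_BGR2HSV); p=r.camera_params(n)
    h,s,v=cv2.split(im)
    wh=(((s<50)&(v>165))).astype(np.uint8); bl=((h>105)&(h<130)&(s>120)).astype(np.uint8)
    gr=((h>45)&(h<85)&(s>100)).astype(np.uint8); bk=((v<60)).astype(np.uint8)
    for k in('spent','free'):
        print(n,k,'cover',*rect(cast(p,blob(wh|bl,B[n][k]),.044)),'stripe',*rect(cast(p,blob(bl,B[n][k]),.044)))
    g=blob(gr,B[n]['green']); print(n,'green',*rect(cast(p,g,.02)),'z0',*rect(cast(p,g,0)))
    f=blob(bk,B[n]['green']); print('fin px',f.mean(0), f.min(0),f.max(0),'world',cast(p,f.mean(0),.045))
    vis=cv2.imread(f'pics/{n}0.png')
    for k in B[n]:
        m=wh|bl if k!='green' else gr
        cv2.polylines(vis,[blob(m,B[n][k])],1,(255,0,255),1)
    cv2.imwrite(f'pics/v_{n}.png',vis)
a=cv2.imread('pics/v_scene.png')[170:340,190:490]; b=cv2.imread('pics/v_side.png')[160:340,200:330]
cv2.imwrite('pics/v.png',np.hstack([cv2.resize(a,None,fx=1.75,fy=1.75)[:290],cv2.resize(b,None,fx=1.75,fy=1.75)[:290]]))
E
```

```text
scene spent cover [668.   48.7] [102.8 130.3] 85.6 stripe [606.7  46.2] [83.5  8.6] 85.7
scene free cover [ 716.3 -163.6] [129.6 107.2] 2.7 stripe [ 655.5 -172.6] [ 7.2 81. ] 2.4
scene green [482.4 286.7] [48.6 61.2] 20.7 z0 [464.1 275.7] [49.9 62.8] 20.7
fin px [456.07692308 265.46153846] [451 255] [461 277] world [[0.48148348 0.28513383 0.045     ]]
side spent cover [661.   52.6] [104.6 130.1] 86.1 stripe [609.9  47.4] [85.7  9. ] 86.8
side free cover [ 709.  -157.1] [127.5 111.2] 3.5 stripe [ 658.1 -170.5] [ 8.6 83.5] 2.9
side green [525.4 312.2] [149.3  74.6] 23.4 z0 [535.4 297.8] [153.3  76.7] 23.4
fin px [277.55555556 303.33333333] [270 296] [286 311] world [[0.47898631 0.29000527 0.045     ]]
```

View pics/v.png

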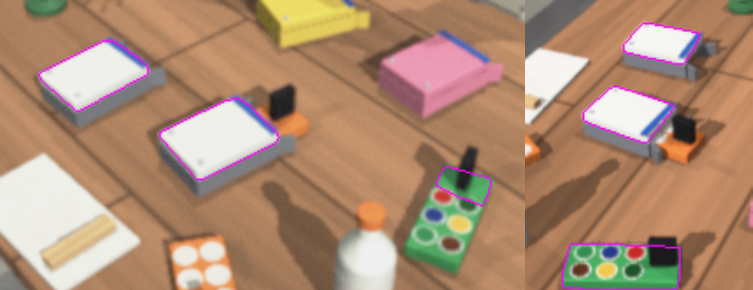

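The contours sit on the cover tops, though the cover rims inflate their size, so I take the dock pose from the stripes. Green's fin is at about (0.480, 0.288) with a yaw of about 23°. Next I move to a viewpoint over the docks for a closer wrist look.

```bash
cat >> h.py <<'E'
from scipy.spatial.transform import Rotation as Ro
def plan(x,y,z,yaw=None):
    "shift (cm) and z turn from the current pose to TCP x,y,z (m) with tool x at yaw (deg), pointing down"
    s=r.read_state(); R=Ro.from_quat(s['eef_rot']); d=R.inv().apply(np.array([x,y,z])-s['ee_pos'])*100
    w=np.zeros(3)
    if yaw is not None:
        a=np.deg2rad(yaw); c,n=np.cos(a),np.sin(a)
        w=(R.inv()*Ro.from_matrix(np.array([[c,n,0],[n,-c,0],[0,0,-1]]))).as_rotvec()
    print('t',round(s['time'],2),'tcp',np.round(s['ee_pos'],4),'plan',np.round(d,2),np.round(w,3)); return d,w
E
python3 - <<'E'
from h import *
p=r.camera_params('scene')
for k,uv in dict(jar=(257,158),tree=(215,178),bottle=(397,353)).items(): print(k,cast(p,uv,0).round(3))
plan(.48,-.15,.33,0)
p=r.camera_params('wrist'); V=np.array(p['view']); print(p['fx'],'cam',-V[:3,:3].T@V[:3,3],'look',-V[2,:3],'up',V[1,:3])
E
```

```text
jar [[ 0.518 -0.407  0.   ]]
tree [[ 0.666 -0.396 -0.   ]]
bottle [[0.707 0.336 0.   ]]
t 0.1 tcp [ 0.2597 -0.5681  0.2218] plan [ 37.42 -28.88 -10.78] [-0.001  0.     0.429]
358.90842643038735 cam [ 0.32682145 -0.5360215   0.38441285] look [-0.24632148 -0.11193263 -0.96270287] up [ 0.87574972  0.39982428 -0.27056048]
```

Request:
carry_out([
  [[0,0,-4,0,0,0],[0,0,-8,0,0,0],[3,-2,-10.8,0,0,0.05],[48.4,-33.7,-10.8,0,0,0.429],[48.4,-33.7,-10.8,0,0,0.429],[48.4,-33.7,-10.8,0,0,0.429],[48.4,-33.7,-10.8,0,0,0.429],[48.4,-33.7,-10.8,0,0,0.429],[48.4,-33.7,-10.8,0,0,0.429],[48.4,-33.7,-10.8,0,0,0.429],[48.4,-33.7,-10.8,0,0,0.429],[48.4,-33.7,-10.8,0,0,0.429],[48.4,-33.7,-10.8,0,0,0.429],[48.4,-33.7,-10.8,0,0,0.429],[48.4,-33.7,-10.8,0,0,0.429],[48.4,-33.7,-10.8,0,0,0.429],[48.4,-33.7,-10.8,0,0,0.429],[48.4,-33.7,-10.8,0,0,0.429],[48.4,-33.7,-10.8,0,0,0.429],[48.4,-33.7,-10.8,0,0,0.429]],
])

```text
time: 1.77
ee_pos: [0.5596, -0.0617, 0.3302]
eef_rot: [1.0, -0.001, -0.0, 0.0]
ft_force: [-0.6, -1.5, 0.0]
width: 0.0867
grip_force: 0.0
```

```bash
python3 - <<'E'
from h import *
import json
plan(.5,.2,.3,23)
p=r.camera_params('wrist'); im=r.camera('wrist'); cv2.imwrite('pics/w1.png',im[...,::-1])
json.dump({k:np.array(v).tolist() for k,v in p.items()},open('w1.json','w'))
E
```

```text
t 1.77 tcp [ 0.5596 -0.0617  0.3302] plan [ -5.99 -26.16   3.01] [ 0.     0.001 -0.403]
```

View pics/w1.png

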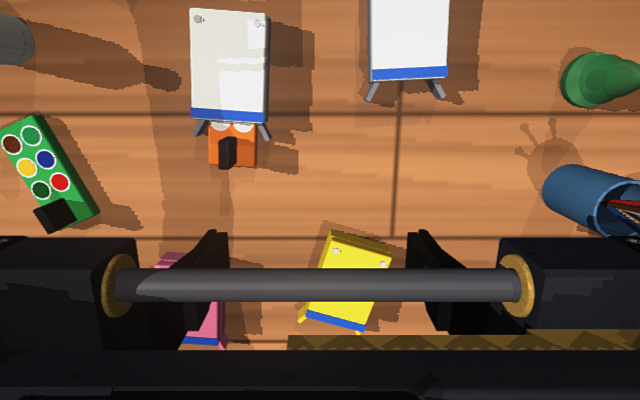

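The wrist view shows the spent dock with its stripe at (228,115) and the orange fin at (228,152). The free dock's stripe is at (409,73), and the green cassette is at (47,170) with its fin at (57,215). I measure all of them here.

```bash
python3 - <<'E'
from h import *
import json
p=json.load(open('w1.json')); im=cv2.cvtColor(cv2.imread('pics/w1.png'),cv2.COLOR_BGR2HSV); h,s,v=cv2.split(im)
bl=((h>105)&(h<130)&(s>120)).astype(np.uint8); wh=((s<60)&(v>140)).astype(np.uint8)
gr=((h>45)&(h<85)&(s>90)).astype(np.uint8); og=((h<14)&(s>190)&(v>120)).astype(np.uint8); bk=(v<45).astype(np.uint8)
def show(n,m,box,z):
    P=blob(m,box); print(n,P.min(0),P.max(0),*rect(cast(p,P,z)))
show('stripe_s',bl,(180,100,280,130),.044); show('cover_s',wh|bl,(180,0,285,130),.044)
show('stripe_f',bl,(360,58,460,90),.044); show('cover_f',wh|bl,(360,1,460,90),.044)
show('green20',gr|bk,(0,100,105,235),.02); show('greenonly',gr,(0,100,105,235),.02)
show('orange20',og,(200,120,265,175),.02)
show('finS',bk,(215,132,242,170),.062); show('finG',bk,(30,190,80,236),.062)
# line fits: stripe mouth edge and cover side edges, one point per row/column
def edge(m,pts,z):
    w=cast(p,pts,z)[:,:2]*1000; vx,vy,x,y=cv2.fitLine(w.astype(np.float32),cv2.DIST_HUBER,0,.01,.01).ravel(); return np.round([x,y,np.degrees(np.arctan2(vy,vx))],1)
cov=wh|bl
for n,x0,x1,y0,y1 in(('s',185,280,20,110),('f',362,456,4,62)):
    L=[(x0+np.flatnonzero(cov[y,x0:x1])[0]-.5,y) for y in range(y0,y1)]; Rr=[(x0+np.flatnonzero(cov[y,x0:x1])[-1]+.5,y) for y in range(y0,y1)]
    c0,c1=(195,262) if n=='s' else (375,442); yb=(100,130) if n=='s' else (58,90)
    F=[(c,yb[0]+np.flatnonzero(bl[yb[0]:yb[1],c])[-1]+.5) for c in range(c0,c1)]
    for k,q in(('left',L),('right',Rr),('mouth',F)): print(n,k,edge(cov,np.array(q),.044))
E
```

```text
stripe_s [191 108] [263 122] [608.7  49.3] [88.  11.7] 85.9
cover_s [189   8] [265 129] [657.7  45.8] [ 88.  134.8] 85.9
stripe_f [372  66] [447  79] [ 657.2 -170.4] [11.7 89.1] 2.5
cover_f [370   1] [449  80] [ 692.8 -167.7] [86.4 91.1] 2.8
green20 [  0 115] [ 99 232] [527.8 306.9] [148.8  84.7] 21.8
greenonly [  0 115] [ 99 229] [530.2 300.9] [148.6  72.3] 22.1
orange20 [208 122] [255 166] [569.5  52.2] [60.9 57.3] 85.7
finS [219 137] [235 168] [564.8  48.2] [19.5 38.7] 86.4
finG [ 34 198] [ 76 232] [485.2 271. ] [34.4 44.3] 22.6
s left [676.2  88.1  -4.5]
s right [676.    0.8  -4.1]
s mouth [602.8  48.5  86. ]
f left [ 700.8 -121.8    3.7]
f right [ 700.6 -211.5    2.6]
f mouth [ 651.3 -169.   -87.4]
```

Request:
carry_out([
  [[-8,-34.8,20,0,0,-0.39],[-8,-34.8,20,0,0,-0.39],[-8,-34.8,20,0,0,-0.39],[-8,-34.8,20,0,0,-0.39],[-8,-34.8,20,0,0,-0.39],[-8,-34.8,20,0,0,-0.39],[-8,-34.8,20,0,0,-0.39],[-8,-34.8,20,0,0,-0.39],[-8,-34.8,20,0,0,-0.39],[-8,-34.8,20,0,0,-0.39],[-8,-34.8,20,0,0,-0.39],[-8,-34.8,24,0,0,-0.39],[-8,-34.8,27,0,0,-0.39],[-8,-34.8,29,0,0,-0.39],[-8,-34.8,30.2,0,0,-0.39],[-8,-34.8,30.2,0,0,-0.39]],
])

```text
time: 3.15
ee_pos: [0.4793, 0.2852, 0.0263]
eef_rot: [0.981, 0.193, -0.002, 0.001]
ft_force: [-0.8, -0.2, -0.7]
width: 0.087
grip_force: 0.0
```

Request:
carry_out([
  [[0,0,0,0,0,0],[0,0,0,0,0,0],[0,0,0,0,0,0],[0,0,0,0,0,0],[0,0,0,0,0,0],[0,0,0,0,0,0],[0,0,0,0,0,0],[0,0,0,0,0,0],[0,0,0,0,0,0],[0,0,0,0,0,0]],
], hand=1, squeeze=55)

```text
time: 3.98
ee_pos: [0.48, 0.2873, 0.0285]
eef_rot: [0.981, 0.194, -0.0, 0.0]
ft_force: [0.3, 0.0, 0.3]
width: 0.0283
grip_force: 0.0
```

Request:
carry_out([
  [[0,0,0,0,0,0],[0,0,0,0,0,0],[0,0,0,0,0,0],[0,0,0,0,0,0],[0,0,0,0,0,0],[0,0,-0.5,0,0,0],[0,0,-1,0,0,0],[0,0,-2,0,0,0],[0,0,-4,0,0,0],[0,0,-6,0,0,0],[0,0,-8,0,0,0],[0,0,-9,0,0,0],[0,0,-9.5,0,0,0],[0,0,-9.5,0,0,0]],
])

```text
time: 5.15
ee_pos: [0.4804, 0.2875, 0.1245]
eef_rot: [0.981, 0.194, 0.001, -0.0]
ft_force: [0.5, -0.6, -3.6]
width: 0.014
grip_force: 55.0
```

```bash
python3 - <<'E'
from h import *
a=np.deg2rad(2.6); u=np.array([np.cos(a),np.sin(a)]); O=np.array([.6513,-.1697])
# fin = centre-53mm; centre 75mm+25mm before the cheeks (22mm) -> centre at -0.125
for d in(-.130,): plan(*(O+u*(d-.053)),.1235,2.6)
im=r.camera('side'); cv2.imwrite('pics/s1.png',cv2.resize(im[180:360,150:390],None,fx=3,fy=3)[...,::-1])
E
```

```text
t 5.15 tcp [0.4804 0.2875 0.1245] plan [-18.79  42.61   0.08] [-0.    -0.002  0.344]
```

View pics/s1.png

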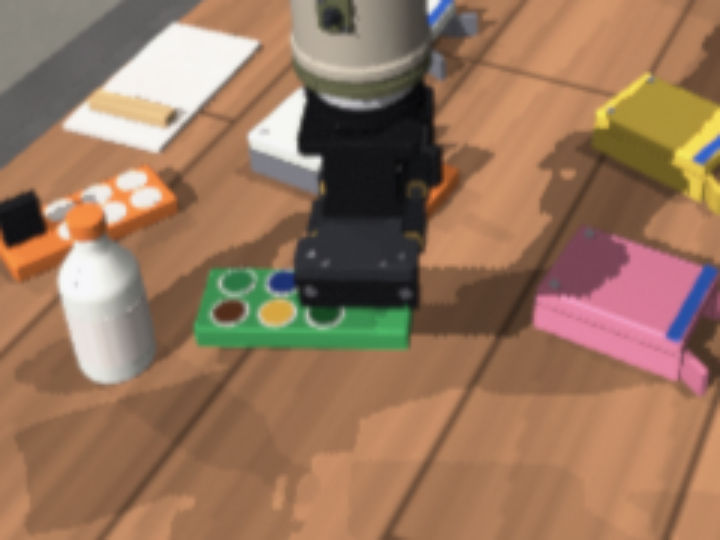

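The green cassette is lifted level, with the box at (305,310) in the crop under the gripper. I carry it over to the free dock.

Request:
carry_out([
  [[-1,2,0,0,0,0.02],[-2,5,0,0,0,0.05],[-3.5,8,0,0,0,0.08],[-5,11,0,0,0,0.1],[-6.5,14.5,0,0,0,0.13],[-8,18,0,0,0,0.15],[-9.5,21.5,0,0,0,0.18],[-11,25,0,0,0,0.21],[-12.5,28.5,0,0,0,0.24],[-14,32,0,0,0,0.27],[-15.5,35,0,0,0,0.3],[-17,38.5,0,0,0,0.33],[-18,41,0,0,0,0.344],[-18.8,42.6,0,0,0,0.344],[-18.8,42.6,0,0,0,0.344],[-18.8,42.6,3,0,0,0.344],[-18.8,42.6,6,0,0,0.344],[-18.8,42.6,8,0,0,0.344],[-18.8,42.6,9,0,0,0.344],[-18.8,42.6,9.2,0,0,0.344]],
])

```text
time: 6.87
ee_pos: [0.4663, -0.1771, 0.0292]
eef_rot: [1.0, 0.023, -0.002, -0.001]
ft_force: [-0.9, 0.7, -2.7]
width: 0.0137
grip_force: 55.0
```

```bash
python3 - <<'E'
from h import *
import json
plan(.6513,-.1697,.0285,2.6)
p=r.camera_params('wrist'); im=r.camera('wrist'); cv2.imwrite('pics/w2.png',im[...,::-1]); print(r.read_state()['eef_rot'])
json.dump({k:np.array(v).tolist() for k,v in p.items()},open('w2.json','w'))
E
```

```text
t 6.87 tcp [ 0.4663 -0.1771  0.0292] plan [ 1.851e+01  1.200e-01 -1.000e-02] [-0.002  0.004  0.001]
[ 9.99728753e-01  2.32535053e-02 -1.15297683e-03 -6.05319789e-04]
```

View pics/w2.png

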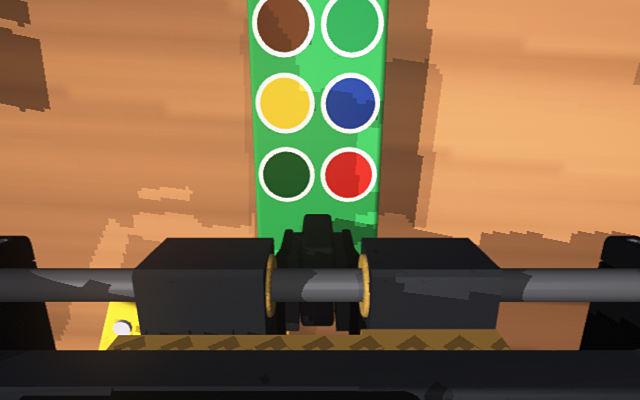

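The wrist view shows the green box between columns 248 and 390, roughly in line with the tool. I measure its yaw and lateral position.

```bash
python3 - <<'E'
from h import *
import json
p=json.load(open('w2.json')); im=cv2.cvtColor(cv2.imread('pics/w2.png'),cv2.COLOR_BGR2HSV); h,s,v=cv2.split(im)
g=(h>45)&(h<90)&(s>80)&(v>60)
Y=range(60,220,2); L=[];R_=[]
for y in Y:
    c=np.flatnonzero(g[y,235:400])+235; L.append((c[0],y)); R_.append((c[-1]+1,y))
a=np.deg2rad(2.6); u=np.array([np.cos(a),np.sin(a)]); n=np.array([-u[1],u[0]]); O=np.array([.6513,-.1697])
for k,q in(('L',L),('R',R_)):
    w=cast(p,np.array(q),.021)[:,:2]-O; X,Yn=w@u,w@n; f=np.polyfit(X,Yn,1); print(k,'y at x=-.13 (mm)',np.round(np.polyval(f,-.13)*1000,1),'yaw rel dock',np.round(np.degrees(np.arctan(f[0])),2), 'res',np.std(Yn-np.polyval(f,X))*1000)
s=r.read_state(); w=s['ee_pos'][:2]-O; print('tcp in dock',w@u,w@n)
E
```

```text
L y at x=-.13 (mm) 32.6 yaw rel dock -0.08 res 0.13368875508313033
R y at x=-.13 (mm) -28.0 yaw rel dock -0.06 res 0.14844194829795052
tcp in dock -0.1842444954480396 0.0006478838067674876
```

Request:
carry_out([
  [[1.5,0.1,0,0,0,0],[3,0.1,0,0,0,0],[4,0.1,0,0,0,0],[5,0.1,0,0,0,0],[6,0.1,0,0,0,0],[7,0.1,0,0,0,0],[7,0.1,0,0,0,0],[7,0.1,0,0,0,0]],
])

```text
time: 7.58
ee_pos: [0.5382, -0.1757, 0.0315]
eef_rot: [1.0, 0.023, -0.0, -0.0]
ft_force: [0.0, -0.3, -2.4]
width: 0.0135
grip_force: 55.0
```

Request:
carry_out([
  [[1,0,0,0,0,0],[2,0,0,0,0,0],[3,0,0,0,0,0],[4,0,0,0,0,0],[4,0,0,0,0,0],[4,0,0,0,0,0]],
])

```text
time: 8.08
ee_pos: [0.578, -0.174, 0.0314]
eef_rot: [1.0, 0.023, -0.0, -0.0]
ft_force: [0.0, 0.1, -2.0]
width: 0.0135
grip_force: 55.0
```

Request:
carry_out([
  [[0,0,0.15,0,0,0],[0,0,0.3,0,0,0],[0.8,0,0.3,0,0,0],[1.6,0,0.3,0,0,0],[2.4,0,0.3,0,0,0],[3,0,0.3,0,0,0],[3.4,0,0.3,0,0,0],[3.8,0,0.3,0,0,0],[4.1,0,0.3,0,0,0],[4.1,0,0.3,0,0,0]],
])

```text
time: 8.92
ee_pos: [0.6162, -0.1733, 0.0285]
eef_rot: [1.0, 0.022, -0.003, 0.0]
ft_force: [-11.4, -0.7, 5.6]
width: 0.014
grip_force: 55.0
```

Request:
carry_out([
  [[0.2,0,0,0,0,0],[0.4,0,0,0,0,0],[0.5,0,0,0,0,0],[0.5,0,0,0,0,0],[0.5,0,0,0,0,0]],
])

```text
time: 9.33
ee_pos: [0.6208, -0.1732, 0.0284]
eef_rot: [1.0, 0.022, -0.003, 0.0]
ft_force: [-12.6, -1.3, 8.9]
width: 0.0136
grip_force: 55.0
```

Request:
carry_out([
  [[0.15,0,0,0,0,0],[0.3,0,0,0,0,0],[0.3,0,0,0,0,0],[0.3,0,0,0,0,0]],
])

```text
time: 9.67
ee_pos: [0.6237, -0.1732, 0.0283]
eef_rot: [1.0, 0.022, -0.003, 0.0]
ft_force: [-15.0, -1.0, 9.0]
width: 0.0135
grip_force: 55.0
```

Request:
carry_out([
  [[0.15,0,0,0,0,0],[0.3,0,0,0,0,0],[0.3,0,0,0,0,0],[0.3,0,0,0,0,0]],
])

```text
time: 10.0
ee_pos: [0.626, -0.1733, 0.028]
eef_rot: [1.0, 0.022, -0.004, 0.001]
ft_force: [-15.6, -1.2, 7.5]
width: 0.0136
grip_force: 55.0
```

Request:
carry_out([
  [[0.15,0,0,0,0,0],[0.3,0,0,0,0,0],[0.5,0,0,0,0,0],[0.5,0,0,0,0,0]],
])

```text
time: 10.33
ee_pos: [0.6305, -0.173, 0.0275]
eef_rot: [1.0, 0.022, -0.005, 0.0]
ft_force: [-14.9, -1.4, 4.6]
width: 0.0139
grip_force: 55.0
```

```bash
python3 - <<'E'
from h import *
import json
p=r.camera_params('wrist'); im=r.camera('wrist'); c=r.camera('side')
cv2.imwrite('pics/w3.png',np.vstack([im[0:350,100:540],np.zeros((10,440,3),np.uint8),cv2.resize(c[150:230,230:340],(308,224))[:, :].repeat(1,0) if 0 else cv2.copyMakeBorder(cv2.resize(c[150:230,230:340],(308,224)),0,0,0,132,cv2.BORDER_CONSTANT)])[...,::-1])
json.dump({k:np.array(v).tolist() for k,v in p.items()},open('w3.json','w'))
E
```

```text
(no output)
```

View pics/w3.png

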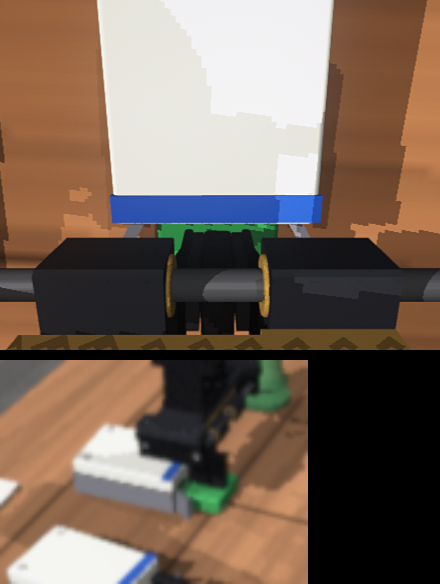

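The cassette is in the dock, its fin between the pads, with the stripe's near edge at crop row 223. I check the mouth position and the front face.

```bash
python3 - <<'E'
from h import *
import json
p=json.load(open('w3.json'));im=cv2.cvtColor(cv2.imread('pics/w3.png')[:350],cv2.COLOR_BGR2HSV); h,s,v=cv2.split(im)
bl=(h>105)&(h<130)&(s>120)
q=np.array([(c+100,np.flatnonzero(bl[180:235,c])[-1]+180.5) for c in range(118,318,4)]); w=cast(p,q,.044)
f=np.polyfit(w[:,1],w[:,0],1); print('mouth x at y=-.17',np.polyval(f,-.17),'yaw',-np.degrees(np.arctan(f[0])),'y ends',w[0],w[-1])
c=r.camera('side'); p=r.camera_params('side'); hs=cv2.cvtColor(c,cv2.COLOR_RGB2HSV); h,s,v=cv2.split(hs)
g=((h>45)&(h<85)&(s>100)).astype(np.uint8); P=blob(g,(285,180,325,215)); W=cast(p,P,.02)
a=np.deg2rad(2.6); u=np.array([np.cos(a),np.sin(a)]); X=(W[:,:2]-[.6513,-.1697])@u
print('front min/max dock x at z=.02',X.min(),X.max(),'z0',((cast(p,P,0)[:,:2]-[.6513,-.1697])@u).min())
s=r.read_state(); print(s['ee_pos'],s['eef_rot'],s['ft_force'],s['time'])
E
```

```text
mouth x at y=-.17 0.6507495697181239 yaw 2.4482763817579554 y ends [ 0.64894897 -0.12788716  0.044     ] [ 0.65256211 -0.21239223  0.044     ]
front min/max dock x at z=.02 -0.060251856316038035 -0.004696830048653117 z0 -0.04969595117120392
[ 0.63040459 -0.17293356  0.02754439] [ 9.99746695e-01  2.20387793e-02 -4.55147173e-03  3.48974521e-04] [-21.75801726  -2.49827707   9.06457983] 10.4833
```

Request:
carry_out([
  [[0.2,0,0,0,0,0],[0.4,0,0,0,0,0],[0.4,0,0,0,0,0],[0.4,0,0,0,0,0]],
], squeeze=60)

```text
time: 10.82
ee_pos: [0.6345, -0.1727, 0.0272]
eef_rot: [1.0, 0.022, -0.004, 0.0]
ft_force: [-12.9, -0.7, 2.3]
width: 0.0134
grip_force: 60.0
```

Request:
carry_out([
  [[-0.4,0,0,0,0,0],[-0.8,0,0,0,0,0],[-1.2,0,0,0,0,0],[-1.2,0,0,0,0,0],[-1.2,0,0,0,0,0],[-1.2,0,0,0,0,0]],
])

```text
time: 11.32
ee_pos: [0.6256, -0.172, 0.0283]
eef_rot: [1.0, 0.023, -0.001, 0.0]
ft_force: [-5.7, 0.7, 1.0]
width: 0.0136
grip_force: 60.0
```

Request:
carry_out([
  [[-1.2,0,0,0,0,0],[0,0,0,0,0,0],[0,0,0,0,0,0],[0,0,0,0,0,0],[0,0,0,0,0,0],[0,0,-4,0,0,0],[0,0,-8,0,0,0],[-4,0,-9,0,0,0],[-8,0,-9,0,0,0],[-10,0,-9,0,0,0],[-10,0,-9,0,0,0]],
], hand=0.2)

```text
time: 12.23
ee_pos: [0.5233, -0.1778, 0.1191]
eef_rot: [1.0, 0.022, -0.001, 0.001]
ft_force: [0.8, -0.4, -0.5]
width: 0.0351
grip_force: 0.0
```

```bash
cat > m.py <<'E'
from h import *
import sys
def go(box,hr,O,yaw,fn):
    c=r.camera('side'); p=r.camera_params('side'); s0=r.read_state(); print(s0['time'],s0['ee_pos'].round(4),s0['ft_force'],s0['width'])
    h,s,v=cv2.split(cv2.cvtColor(c,cv2.COLOR_RGB2HSV)); x0,y0,x1,y1=box
    g=((h>=hr[0])&(h<hr[1])&(s>100)&(v>60)).astype(np.uint8); P=blob(g,box); a=np.deg2rad(yaw); u=np.array([np.cos(a),np.sin(a)])
    n=np.array([-u[1],u[0]])
    for z in(0,.02):
        W=cast(p,P,z)[:,:2]-O; X=W@u; i=X.argmin(); print('z',z,'front x',(X[i]*1000).round(1),'y there',(W[i]@n*1000).round(1),'px',P[i])
    k=cv2.resize(c[y0-25:y1+25,x0-35:x1+35],None,fx=4,fy=4); cv2.imwrite(fn,k[...,::-1])
E
python3 - <<'E'
from m import *
go((285,170,325,215),(45,85),np.array([.6513,-.1697]),2.6,'pics/g4.png')
E
```

```text
12.2833 [ 0.5255 -0.1774  0.1193] [ 1.02800494 -0.45174943  0.68243518] 0.035007314433534005
z 0 front x -61.7 y there 17.1 px [312 204]
z 0.02 front x -72.0 y there 44.0 px [312 204]
```

View pics/g4.png

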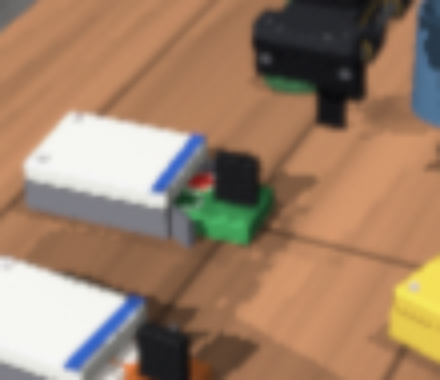

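The green cassette sticks out with its front face at -62 mm against the expected -60 mm, and its fin is free, so the catch holds. Next is the spent dock, where I push the box's front face with shut fingers.

```bash
python3 - <<'E'
from h import *
a=np.deg2rad(-4.1); u=np.array([np.cos(a),np.sin(a)]); O=np.array([.6029,.0495])
plan(*(O-u*.095),.119,-4.1)
E
```

```text
t 12.28 tcp [ 0.5255 -0.1774  0.1193] plan [-7.000e-01 -2.342e+01 -1.000e-02] [ 0.002 -0.001  0.116]
```

Request:
carry_out([
  [[-0.7,-4,0,0,0,0.02],[-0.7,-8,0,0,0,0.05],[-0.7,-12,0,0,0,0.08],[-0.7,-16,0,0,0,0.116],[-0.7,-20,0,0,0,0.116],[-0.7,-23.4,0,0,0,0.116],[-0.7,-23.4,0,0,0,0.116],[-0.7,-23.4,0,0,0,0.116],[-0.7,-23.4,3,0,0,0.116],[-0.7,-23.4,6,0,0,0.116],[-0.7,-23.4,9,0,0,0.116],[-0.7,-23.4,10.8,0,0,0.116],[-0.7,-23.4,10.8,0,0,0.116],[-0.7,-23.4,10.8,0,0,0.116]],
], hand=1)

```text
time: 13.45
ee_pos: [0.5093, 0.0562, 0.0102]
eef_rot: [0.999, -0.036, -0.001, -0.0]
ft_force: [0.1, -0.8, 1.0]
width: 0.0004
grip_force: 0.0
```

Request:
carry_out([
  [[0.5,0,0,0,0,0],[1,0,0,0,0,0],[1.5,0,0,0,0,0],[2,0,0,0,0,0],[2,0,0,0,0,0],[2,0,0,0,0,0]],
])

```text
time: 13.95
ee_pos: [0.5297, 0.0556, 0.0108]
eef_rot: [0.999, -0.035, 0.0, 0.0]
ft_force: [-1.7, -0.1, 0.9]
width: 0.0006
grip_force: 0.4
```

Request:
carry_out([
  [[0.3,0,0,0,0,0],[0.6,0,0,0,0,0],[0.9,0,0,0,0,0],[1.0,0,0,0,0,0],[1.0,0,0,0,0,0]],
])

```text
time: 14.37
ee_pos: [0.537, 0.0551, 0.0096]
eef_rot: [0.999, -0.035, -0.002, 0.0]
ft_force: [-10.7, 0.3, 1.0]
width: 0.0004
grip_force: 1.5
```

Request:
carry_out([
  [[0.2,0,0,0,0,0],[0.4,0,0,0,0,0],[0.4,0,0,0,0,0],[0.4,0,0,0,0,0]],
])

```text
time: 14.7
ee_pos: [0.5386, 0.055, 0.0088]
eef_rot: [0.999, -0.035, -0.005, 0.001]
ft_force: [-15.9, 2.9, -0.9]
width: 0.0005
grip_force: 7.7
```

Request:
carry_out([
  [[0.3,0,0,0,0,0],[0.6,0,0,0,0,0],[0.6,0,0,0,0,0],[0.6,0,0,0,0,0]],
])

```text
time: 15.03
ee_pos: [0.5388, 0.0554, 0.0069]
eef_rot: [0.999, -0.034, -0.01, 0.001]
ft_force: [-34.5, 3.0, 9.1]
width: 0.0005
grip_force: 17.9
```

Position stalled at 34 N, so this is the end stop. I retreat.

Request:
carry_out([
  [[-0.7,0,-0.2,0,0,0],[-1.4,0,-0.2,0,0,0],[-2.2,0,-0.2,0,0,0],[-3,0,-0.2,0,0,0],[-4,0,-0.2,0,0,0],[-5.5,0,-0.2,0,0,0],[-7,0,-0.2,0,0,0],[-8,0,-2,0,0,0],[-8,0,-6,0,0,0],[-8,0,-10,0,0,0],[-8,0,-14,0,0,0],[-8,0,-14,0,0,0],[-8,0,-14,0,0,0],[-8,0,-14,0,0,0]],
])

```text
time: 16.2
ee_pos: [0.4692, 0.0595, 0.1505]
eef_rot: [0.999, -0.035, 0.0, 0.0]
ft_force: [-0.8, -0.1, 0.3]
width: 0.0005
grip_force: 0.0
```

```bash
python3 - <<'E'
from m import *
go((270,215,325,262),(0,15),np.array([.6029,.0495]),-4.1,'pics/o5.png')
c=r.camera('side'); w=r.camera('scene')
cv2.imwrite('pics/o5.png',np.hstack([cv2.resize(c[150:270,210:350],(466,400)),cv2.resize(w[180:300,200:300+20],(334,400)) if 0 else cv2.resize(w[180:300,200:300],(334,400))])[...,::-1])
E
```

```text
16.25 [0.4687 0.0595 0.1497] [-0.4834719   0.06134647 -0.34517849] 0.0004018080488977286
z 0 front x -150.6 y there 15.3 px [324 261]
z 0.02 front x -159.9 y there 35.0 px [324 261]
```

View pics/o5.png

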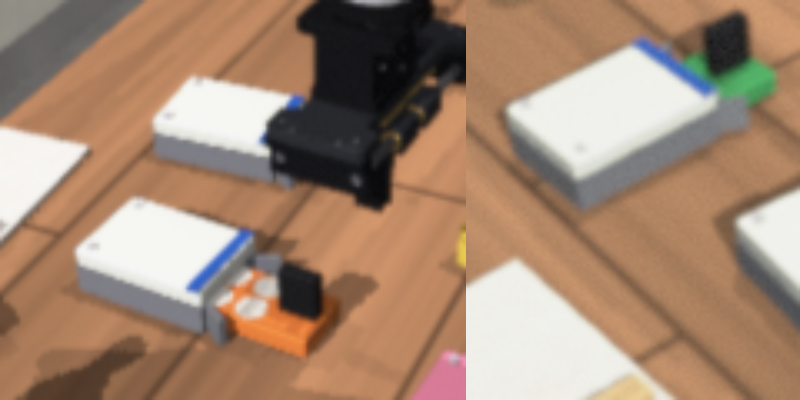

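The orange cassette has popped out, with its front bottom corner at about crop (305,355), and the green one is still held. I check the orange corner by its number, then hand in.

```bash
python3 - <<'E'
from h import *
p=r.camera_params('side'); a=np.deg2rad(-4.1); u=np.array([np.cos(a),np.sin(a)])
w=cast(p,[(301.6,256.6),(311.5,246.5)],0)[:,:2]-[.6029,.0495]; x=w@u*1000; y=w@[-u[1],u[0]]*1000; print(x,y)
if (-112<x[0]<-86): r.close_job(); print('closed',r.read_state()['time'])
E
```

```text
[-89.51080416 -93.86253297] [ 27.69843914 -21.44290865]
the job is handed in; nothing more can be done
the job is handed in; nothing more can be done
```

The changeover is done and handed in at about 16 s of the 64 s allowed: in the last pictures the green cassette was held in its dock (front face about 62 mm out, 60 expected), the orange one stood popped out (about 90 mm, as expected), and the arm was clear of both; I have not seen the judge's verdict.

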